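# Seat the mortar bar and snap the toggle clamp shut

## Task

Using only fingertip pushes and picking nothing up, first push the mortar test bar along its channel in the clamping fixture until its end is fully home against the end stop. Then push the clamp lever over past its centre so that it snaps down and its rubber pad holds the bar there. Leave the spare bar, cup, bottle and dish where they are, and finish clear of everything.

Things in the scene. Friction and masses are not known exactly. Their poses are not given: they have to be found in the camera images.
- fixture: Fixed aluminium plate 145 (x) x 270 (y: -150 to +120) x 12 mm, origin on its underside, -x side to the robot, yaw up to 0.3. On it: two steel rails along y (16 mm high, y = -60 to 100 mm), 43 mm apart about the channel line x = +30 mm; a steel end stop at the channel's +y end (62 mm wide, 34 mm high over the plate); the toggle clamp on the -x side
- stop_face (a point): Middle of the end stop's face that the bar must meet, on the channel's centre line 20 mm above the plate; axes as the fixture's. The bar is pushed along +y of this frame; fixture frame (30, 100, 32) mm
- test_bar: Loose grey mortar test bar, 160 x 40 x 40 mm, 0.4 to 0.75 kg, lying in the channel on the plate, 30 to 55 mm short of the stop. Origin at the centre of its underside; its x axis is its length and points to the stop (the fixture's +y). Sliding it takes about 2 to 6 N
- bar_head (a point): Centre of the bar's end face nearest the stop, 20 mm above the plate
- bar_tail (a point): Centre of the bar's other end face, 20 mm above the plate: the face to push on. It stands free beyond the rails' ends at the start, and level with their ends when the bar is home
- clamp_lever (a joint): Lever angle, rad, about the fixture's +y. 0 = open: arm and pad raised, handle leaning 30 deg from vertical to fixture -x (towards the robot). About 1.13 = shut on the bar: arm level, handle 35 deg past vertical to +x. Stop at 1.2. A spring drives it away from its centre at 0.57: below, it falls back open; beyond, it snaps shut by itself. Up to about 10 N at the handle tip
- pivot (a point): Lever's pivot, between the two upright steel cheeks, 62 mm above the worktop, fixture frame (-35, 25, 62) mm; axes as the fixture's
- handle_tip (a point): Rounded end of the lever's black handle (18 mm thick), 95 mm from the pivot. Open: 47 mm to -x of the pivot and 82 mm above it, i.e. 144 mm above the worktop. Moves with the lever
- pad (a point): Centre of the underside of the 20 mm rubber pad on the clamp arm, 65 mm from the pivot; lies on the bar's top, 52 mm above the worktop, when shut. When open the raised arm reaches 135 mm above the worktop
- spare_bar: Another mortar bar, same size, lying on the worktop beyond the fixture (to its +x). Leave alone. Origin at the centre of its underside
- cup: Steel cup, 54 mm wide, 42 mm high, standing to the left of the fixture. Leave alone. Origin at the centre of its underside
- bottle: White capped sample bottle, 53 mm wide, 81 mm high, to the left of the fixture. Leave alone. Origin at the centre of its underside
- dish: Small aluminium dish, 73 mm wide, 18 mm high, to the right of the fixture. Leave alone. Origin at the centre of its underside

How it is judged:
On the way, in this order (a step that is already met when the one before it is completed fails the run):
1. the bar is home against the stop while the clamp is still open (y of bar_head in the frame of stop_face above -0.003 m and horizontal distance between bar_head and stop_face below 0.006 m and value of joint clamp_lever below 0.5 rad), for 0.2 s.
2. the lever has snapped over and the pad presses on the bar (value of joint clamp_lever above 1.07 rad and contact force between clamp_lever and test_bar above 2 N), for 0.2 s.
At the end, for the whole second after the job is handed in: The bar lies flat in its channel at rest, its end within 3 mm of the stop face, the lever is snapped shut (1.07 to 1.18 rad) with its pad pressing on the bar by more than 2 N, and the spare bar, cup, bottle and dish are within 20 mm of where they stood (all of step 2 and y of bar_head in the frame of stop_face above -0.003 m and horizontal distance between bar_head and stop_face below 0.006 m and value of joint clamp_lever below 1.18 rad and linear speed of test_bar below 0.01 m/s and angle between test_bar's own z axis and vertical below 0.03 rad and distance of each of spare_bar, cup, bottle, dish from where it was at the start of the episode below 0.02 m); the robot touches nothing.
It fails at once if the test bar is lifted more than 10 mm off the plate or tipped up (z of test_bar in the frame of fixture above 0.022 m or angle between test_bar's own z axis and vertical above 0.15 rad).
It fails at once if a bystander (spare bar, cup, bottle, dish) is shifted by more than 20 mm (distance of any of spare_bar, cup, bottle, dish from where it was at the start of the episode above 0.02 m).
It fails at once if a bystander is picked up or knocked over (height (world z) of any of spare_bar, cup, bottle, dish above 0.012 m or angle between any of spare_bar, cup, bottle, dish's own z axis and vertical above 0.3 rad).
It also fails if it takes over 40 s, if anything falls off the work surface, if the arm or the gripper's body presses on something with over 40 N, if the wrist force passes 120 N, or if a joint passes its speed limit or range.

## Robot

A 6-joint arm with a two-finger parallel gripper is mounted at the origin on a cart in front of the work surface, level with it; the furniture and walls round the work are solid. World frame = base frame: x ahead of the robot, y to its left, z up, the work surface at z = 0. Lengths are in m, angles in rad, forces in N, time in s.
With the tool pointing down it reaches from about 0.225 to 0.725 m from the base axis. Payload 3.1 kg.
Tool frame: the origin (TCP) lies midway between the tips of the shut fingers; the grasp point (between the pads) lies 19 mm behind it; z points along the fingers, y is the line along which they close (so a half turn about z gives the same grasp; the last joint's range is limited). The gripper opens to 85 mm and grips with 20 to 120 N. Pads are 22 mm wide; open, the fingers measure 114 mm over their backs; the gripper's body (76 mm by 85 mm) begins 54 mm behind the grasp point. The pads swing forward as they close: fully open they stand 13 mm farther back than shut.
Start: joints at [1.134, 0.048, 0.099, 1.622, 0, 1.443], TCP at [0.16, 0.5, 0.231] pointing down, gripper open.
Joint ranges: [-2.91, 2.91], [-0.99, 1.94], [-1.21, 1.42], [-2.12, 2.29], [-1.49, 1.47], [-3.14, 3.14]. Speed limits (rad/s): [2.79, 2.79, 3.14, 3.14, 3.14, 3.14].

## Interface

Orientations are given as a unit quaternion [x, y, z, w].
In Python, from rig import arm, status, job, capture, camera_info gives the robot as it stands (arm), with the cameras as plain functions, the readings (status) and the job (job).
- The arm moves only by the tool inch_along, called after "Call:" as name(argument=value, ...), one argument or row to a line, values as JSON. Schema: {"type":"object","properties":{"plan":{"type":"array","items":{"type":"array","items":{"type":"number"},"minItems":4,"maxItems":4},"minItems":1,"maxItems":8},"aperture":{"type":"number"},"only":{"type":"string"},"quiet":{"type":"boolean"},"lines":{"type":"string"}},"required":["plan"],"additionalProperties":false}. plan is a list of rows, 1 to 8 of them, each of 4 numbers: dx, dy, dz in m, then a turn about the tool's z in rad; each row is the pose to reach, as a shift and turn from the pose commanded when the call began, along the tool's axes at that moment; what a row does not reach only later rows make up. A row lasts 1/10 s, in which the tool goes at most 0.05 m and 0.15 rad, less where a joint would pass 70% of its speed; a pose out of reach is approached as far as the arm can. aperture is the opening from 0.0 (shut) to 1.0 (fully open), set as the call begins (left out keeps the last). The fingers move at their own pace and stop on an object; the grip force is fixed at half the most. Time passes only in rows, so rows that do not move let the fingers close. The tool returns the time, the measured TCP pose, the force, the opening and the grip force at its end. only (a regular expression) keeps the lines of the reply that match it, lines (a string "A,B") keeps lines A to B, and quiet returns only ok. Input that does not fit is refused with a message, and nothing moves.
- status.observe(): the state, without advancing time (a new reading comes with each control period).
- capture(name): name is "scene" or "top" or "wrist"; returns (picture, depth): 480x640x3 uint8, red, green, blue; 480x640 float32, m along the optical axis (not along the pixel's ray), 0 where there is no reading.
- camera_info(name): a dict with "mtx" (3x3 intrinsics, pixels), "extrinsics" (4x4, takes a point from camera to world coordinates); the wrist camera has in their place "mount" (4x4, takes a point from camera to tool coordinates, whose origin is the TCP and whose axes are the flange's). Camera axes: x right, y down, z forward; pixel columns grow to the right and rows downward; lengths in m; the calibration is good to about 2 mm. The wrist camera is an equidistant fisheye: a pixel r from the principal point sees the ray r / f radians off the axis. A picture is of the moment at which its call begins: read the wrist's pose just before it. camera_info takes no time and is no camera call.
- job.finish_job(): hands the job in; it is judged then, once.
The state is a dict: "time": time; "joints": joint angles; "qvel": joint speeds; "effort": joint torques, N m; "tool_pos": TCP position; "tcp_rot": TCP orientation; "wrist_force": force on the tool from outside, world axes, zero at the start; "ft_torque": the same for the moment, N m; "width": opening from 0.0 (shut) to 1.0 (fully open); "finger_force": force on a finger pad.
Only numpy, scipy, OpenCV 4.12 (cv2) and the standard library are available. Lean on these libraries where they do the work, as an engineer would, in place of code of your own. Each camera call takes 0.05 s, during which the arm holds its last target. There are 200 camera calls.

## Working session

There is one attempt and no reset: what is moved stays moved. The work goes in short steps, Python scripts to look and compute and a tool call to move; the robot and the scene stay as the last step left them, time stands still between calls to the robot, and variables do not carry over. Pictures are saved under pics/ and viewed, at most 10 in all, crops included, and the job is handed in when it is done.

```bash
ls; mkdir -p pics; python3 - <<'E'
from rig import arm, status, job, capture, camera_info
import cv2,numpy as np
s=status.observe();print({k:np.round(v,3).tolist() for k,v in s.items()})
for n in("scene","top"):
    p,d=capture(n);i=camera_info(n)
    cv2.imwrite(f'pics/{n}0.png',p[:,:,::-1]);np.savez(f'{n}0.npz',p=p,d=d,K=i['mtx'],E=i['extrinsics']);print(n,np.round(i['mtx'],1).tolist(),np.round(i['extrinsics'],3).tolist())
E
```

```text
pics
rig.py
{'time': 0.0, 'joints': [1.134, 0.049, 0.098, 1.622, -0.0, 1.443], 'qvel': [-0.001, 0.0, -0.0, 0.001, 0.001, 0.001], 'effort': [-0.001, -33.878, 32.002, 0.02, -0.0, 0.0], 'tool_pos': [0.159, 0.5, 0.23], 'tcp_rot': [0.154, 0.988, -0.001, -0.0], 'wrist_force': [0.469, 0.157, 0.174], 'ft_torque': [0.037, -0.013, -0.023], 'finger_force': 0.0, 'width': 1.0}
scene [[462.7, 0.0, 321.5], [0.0, 462.7, 233.7], [0.0, 0.0, 1.0]] [[-0.876, -0.332, 0.351, 0.284], [-0.483, 0.627, -0.611, 0.535], [-0.017, -0.704, -0.71, 0.72], [0.0, 0.0, 0.0, 1.0]]
top [[475.2, 0.0, 320.5], [0.0, 475.2, 242.8], [0.0, 0.0, 1.0]] [[-0.022, -0.981, 0.194, 0.386], [-1.0, 0.022, -0.002, 0.011], [-0.003, -0.194, -0.981, 0.972], [0.0, 0.0, 0.0, 1.0]]
```

View pics/top0.png

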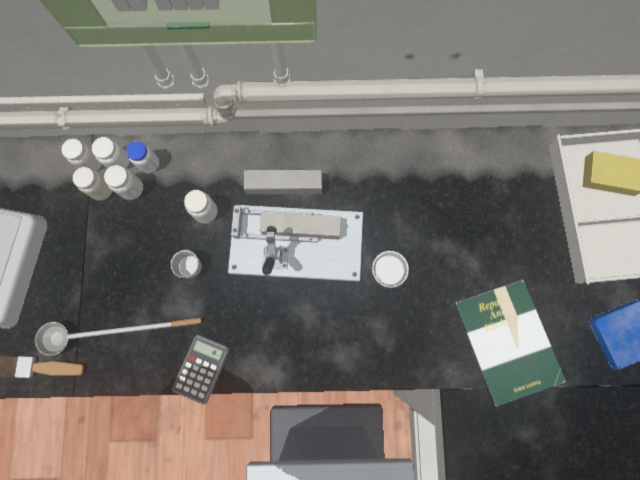

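View pics/scene0.png

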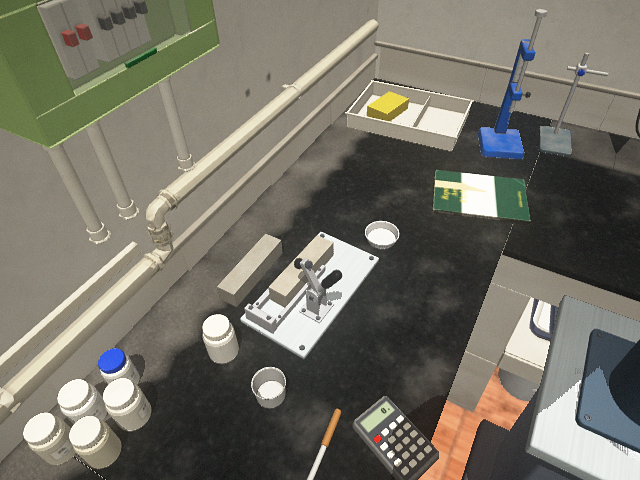

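The top view shows the plate at about (230-363, 205-280), with the stop at the left, the bar at (262-340, 212-237) and the black handle tip at (269,265). The dish is at (390,269), the cup at (186,264), the bottle at (200,206) and the spare bar at (283,181). The scene view agrees, with the lever open.

```bash
cat > m.py <<'E'
import cv2,numpy as np
def load(f):
    z=np.load(f);return z['p'],z['d'],z['K'],z['E']
def cast(uv,K,E,z):
    uv=np.atleast_2d(uv).astype(float);r=np.c_[(uv-K[[0,1],[2,2]])/K[[0,1],[0,1]],np.ones(len(uv))]@E[:3,:3].T
    return E[:3,3]+r*((z-E[2,3])/r[:,2])[:,None]
def cloud(d,K,E):
    v,u=np.mgrid[:480,:640];c=np.stack([(u-K[0,2])/K[0,0]*d,(v-K[1,2])/K[1,1]*d,d],-1)
    return c@E[:3,:3].T+E[:3,3]
def rect(P): 
    r=cv2.minAreaRect((P[:,:2]*1000).astype(np.float32));return np.round(r[0],1),np.round(r[1],1),round(r[2],2)
E
python3 - <<'E'
from m import *
for n in('top','scene'):
    p,d,K,E=load(n+'0.npz');W=cloud(d,K,E);z=W[...,2]
    reg=(W[...,0]>.25)&(W[...,0]<.7)&(abs(W[...,1])<.32)&(d>0)
    print(n,'table z',np.median(z[reg&(p.max(2)<70)]))
    for nm,lo,hi in(('plate',.006,.02),('bar',.044,.058),('all',.006,.2),('hi',.1,.2)):
        m=(reg&(z>lo)&(z<hi)).astype(np.uint8)
        N,L,st,_=cv2.connectedComponentsWithStats(m)
        for k in range(1,N):
            if st[k,4]>60:
                q=W[L==k];print(nm,st[k].tolist(),rect(q),'z',np.round([np.median(q[:,2]),q[:,2].max()],4), 'col',np.median(p[L==k],0))
E
```

```text
top table z 0.0012611227439283113
plate [246, 191, 76, 4, 154] (array([686.1,  84.4]), array([157.3,   3.2]), 89.47) z [0.0132 0.0199] col [101. 100.  97.]
plate [235, 205, 129, 76, 4276] (array([579.2,  57.7]), array([269. , 146.7]), 85.31) z [0.0133 0.02  ] col [211. 216. 219.]
plate [240, 213, 21, 21, 375] (array([618.9, 152.5]), array([40.6, 41.8]), 86.32) z [0.0136 0.02  ] col [210. 216. 218.]
plate [228, 236, 39, 40, 1259] (array([552.9, 158.6]), array([79. , 76.3]), 85.63) z [0.0136 0.02  ] col [213. 219. 222.]
plate [372, 251, 37, 35, 221] (array([ 523.4, -134.2]), array([71.5, 60. ]), 54.05) z [0.0155 0.02  ] col [166. 166. 167.]
plate [176, 254, 18, 22, 79] (array([540.7, 292.2]), array([21.9, 46.1]), 63.28) z [0.0114 0.0199] col [116. 115. 116.]
plate [455, 293, 41, 112, 1872] (array([ 357.8, -289.3]), array([214.3,  61.3]), 0.03) z [0.0134 0.0193] col [ 89. 116. 102.]
plate [166, 317, 36, 10, 199] (array([421.2, 286. ]), array([12. , 68.8]), 6.24) z [0.0125 0.0177] col [170. 140. 107.]
plate [172, 334, 57, 70, 2257] (array([330.8, 252.1]), array([ 77.3, 118.6]), 66.75) z 
[... 3720 characters left out ...]
314, 37, 49, 1363] (array([647.5, 253.4]), array([48. , 48.9]), 1.1) z [0.0652 0.0847] col [185. 180. 161.]
all [251, 367, 35, 41, 772] (array([534. , 278.8]), array([53.3, 53.6]), 32.55) z [0.0279 0.0457] col [141.5 138.  130. ]
all [353, 396, 86, 84, 3921] (array([329.1, 250.9]), array([ 74.2, 119.4]), 67.25) z [0.0154 0.0212] col [95. 93. 93.]
all [319, 408, 23, 45, 345] (array([420.6, 285.7]), array([12. , 69.3]), 5.68) z [0.0116 0.0159] col [199. 141.  82.]
hi [294, 258, 22, 23, 276] (array([568.3, 101.6]), array([18. , 38.1]), 81.84) z [0.1243 0.1368] col [122.  119.  115.5]
hi [321, 270, 21, 18, 230] (array([514. , 108.6]), array([36.1, 15.1]), 8.5) z [0.1314 0.1479] col [52. 52. 50.]
```

Call:
inch_along(
  plan=[
    [-0.04,-0.03,0,-0.1],
    [-0.08,-0.06,0,-0.228],
    [-0.12,-0.085,0,-0.228],
    [-0.16,-0.11,0,-0.228],
    [-0.2,-0.14,0,-0.228],
    [-0.24,-0.17,0,-0.228],
    [-0.28,-0.2,0,-0.228],
    [-0.3,-0.21,0,-0.228],
  ],
  aperture=0.0,
)

```text
time: 0.9
tool_pos: [0.3829, 0.2056, 0.2308]
tcp_rot: [0.042, 0.999, -0.001, -0.0]
wrist_force: [-0.4, 0.6, -0.2]
width: 0.001
finger_force: 0.0
```

```bash
cat > w.py <<'E'
import sys,numpy as np
from scipy.spatial.transform import Rotation as R
from rig import arm, status, job, capture, camera_info
s=status.observe();r=R.from_quat(s['tcp_rot']);fy=np.array([.081,.9967,0]);fx=np.array([.9967,-.081,0]);o=np.array([.5802,.0735,0])
print('t',s['time'],'tool_fix',np.round([(s['tool_pos']-o)@fx,(s['tool_pos']-o)@fy,s['tool_pos'][2]],4),'F_fix',np.round([s['wrist_force']@fx,s['wrist_force']@fy,s['wrist_force'][2]],2),'yaw err',np.round(r.as_matrix()[:2,1],4))
if len(sys.argv)>3:
    g=np.array(list(map(float,sys.argv[1:4])));t=o+fx*g[0]+fy*g[1]+[0,0,g[2]]
    print('rel',np.round(r.inv().apply(t-s['tool_pos']),4))
E
python3 w.py 0.03 -0.155 0.2
```

```text
t 0.9 tool_fix [-0.2074  0.1157  0.2308] F_fix [-0.4   0.54 -0.18] yaw err [0.0849 0.9964]
rel [-0.2385 -0.2697  0.0312]
```

Call:
inch_along(
  plan=[
    [-0.03,-0.034,0,0],
    [-0.06,-0.068,0,0],
    [-0.09,-0.102,0,0],
    [-0.12,-0.136,0,0],
    [-0.15,-0.17,0,0],
    [-0.18,-0.204,0,0],
    [-0.21,-0.238,0,0],
    [-0.238,-0.27,0.03,0],
  ],
)

```text
time: 1.7
tool_pos: [0.5994, -0.0807, 0.2062]
tcp_rot: [0.041, 0.999, -0.001, 0.004]
wrist_force: [1.3, 0.2, 0.1]
width: -0.001
finger_force: 0.0
```

```bash
python3 w.py 0.03 -0.155 0.032
```

```text
t 1.7 tool_fix [ 0.0316 -0.1521  0.2062] F_fix [1.23 0.32 0.13] yaw err [0.0815 0.9967]
rel [ 0.0031 -0.0026  0.1742]
```

Call:
inch_along(
  plan=[
    [0,0,0.04,0],
    [0,0,0.08,0],
    [0,0,0.11,0],
    [0,0,0.13,0],
    [0,0,0.14,0],
    [0,0,0.14,0],
  ],
)

```text
time: 2.3
tool_pos: [0.5942, -0.0776, 0.0601]
tcp_rot: [0.04, 0.999, 0.0, -0.002]
wrist_force: [-0.0, 0.5, 0.5]
width: -0.002
finger_force: 0.0
```

```bash
python3 w.py 0.03 -0.155 0.032; python3 - <<'E'
from rig import arm, status, job, capture, camera_info
import cv2
p,d=capture('scene');cv2.imwrite('pics/s1.png',cv2.resize(p[200:380,200:420,::-1],None,fx=3,fy=3))
E
```

```text
t 2.3 tool_fix [ 0.0262 -0.1495  0.0601] F_fix [-0.07  0.54  0.53] yaw err [0.0807 0.9967]
rel [-0.0039 -0.0055  0.0281]
```

View pics/s1.png

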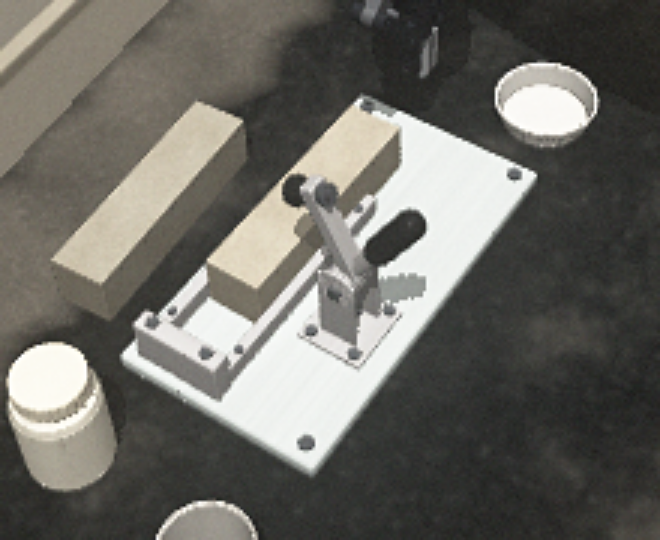

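The gripper, around crop (420,50), stands beyond the bar's tail at crop (400,135). It is clear of the dish, so I'm going down to mid-height and starting the push.

Call:
inch_along(
  plan=[
    [-0.002,0,0.015,0],
    [-0.004,0,0.028,0],
    [-0.004,0.01,0.028,0],
    [-0.004,0.02,0.028,0],
    [-0.004,0.03,0.028,0],
    [-0.004,0.035,0.028,0],
    [-0.004,0.035,0.028,0],
  ],
)

```text
time: 3.05
tool_pos: [0.6032, -0.0426, 0.035]
tcp_rot: [0.04, 0.999, -0.0, 0.0]
wrist_force: [0.3, -0.9, 0.0]
width: 0.001
finger_force: 0.0
```

```bash
python3 w.py 0.03 -0.072 0.032
```

```text
t 3.05 tool_fix [ 0.0324 -0.1139  0.035 ] F_fix [ 0.36 -0.88  0.03] yaw err [0.0793 0.9968]
rel [0.0023 0.0419 0.003 ]
```

Call:
inch_along(
  plan=[
    [0.002,0.005,0.002,0],
    [0.002,0.01,0.002,0],
    [0.002,0.015,0.002,0],
    [0.002,0.02,0.002,0],
    [0.002,0.025,0.002,0],
    [0.002,0.028,0.002,0],
    [0.002,0.03,0.002,0],
  ],
)

```text
time: 3.75
tool_pos: [0.6046, -0.0161, 0.0345]
tcp_rot: [0.041, 0.999, -0.003, 0.002]
wrist_force: [0.1, -6.5, 3.5]
width: 0.001
finger_force: 3.2
```

```bash
python3 w.py 0.03 -0.072 0.032
```

```text
t 3.75 tool_fix [ 0.0316 -0.0873  0.0345] F_fix [ 0.68 -6.48  3.48] yaw err [0.0825 0.9966]
rel [0.0016 0.0153 0.0024]
```

Call:
inch_along(
  plan=[
    [0,0.003,0,0],
    [0,0.006,0,0],
    [0,0.009,0,0],
    [0,0.011,0,0],
    [0,0.013,0,0],
    [0,0.013,0,0],
  ],
)

```text
time: 4.35
tool_pos: [0.6057, -0.0029, 0.0345]
tcp_rot: [0.041, 0.999, -0.002, 0.002]
wrist_force: [0.4, -5.5, 4.0]
width: -0.0
finger_force: 2.8
```

```bash
python3 w.py 0.03 -0.072 0.032
```

```text
t 4.35 tool_fix [ 0.0316 -0.0741  0.0345] F_fix [ 0.88 -5.43  4.03] yaw err [0.0824 0.9966]
rel [0.0016 0.0021 0.0025]
```

Call:
inch_along(
  plan=[
    [0,0.001,0,0],
    [0,0.002,0,0],
    [0,0.003,0,0],
    [0,0.003,0,0],
  ],
)

```text
time: 4.75
tool_pos: [0.6057, -0.002, 0.0345]
tcp_rot: [0.042, 0.999, -0.004, 0.002]
wrist_force: [-1.4, -9.0, 4.7]
width: -0.001
finger_force: 4.9
```

```bash
python3 w.py
```

```text
t 4.75 tool_fix [ 0.0316 -0.0731  0.0345] F_fix [-0.69 -9.12  4.68] yaw err [0.0836 0.9965]
```

Call:
inch_along(
  plan=[
    [0,0.001,0,0],
    [0,0.002,0,0],
    [0,0.003,0,0],
    [0,0.003,0,0],
  ],
)

```text
time: 5.15
tool_pos: [0.6057, -0.0019, 0.0346]
tcp_rot: [0.043, 0.999, -0.007, 0.001]
wrist_force: [-1.3, -14.3, 4.7]
width: -0.002
finger_force: 7.8
```

```bash
python3 w.py
```

```text
t 5.15 tool_fix [ 0.0315 -0.0731  0.0346] F_fix [ -0.16 -14.37   4.69] yaw err [0.0855 0.9962]
```

The bar has stalled with the force rising from 5 N to 14 N. That means it is home, so I'm backing off, lifting and checking.

Call:
inch_along(
  plan=[
    [0,-0.015,0,0],
    [0,-0.04,0,0],
    [0,-0.05,0,0],
    [0,-0.05,-0.04,0],
    [0,-0.05,-0.08,0],
    [0,-0.05,-0.12,0],
    [0,-0.05,-0.15,0],
    [0,-0.05,-0.15,0],
  ],
)

```text
time: 5.95
tool_pos: [0.6039, -0.0442, 0.1892]
tcp_rot: [0.04, 0.999, -0.0, 0.006]
wrist_force: [-0.2, -0.7, -0.2]
width: -0.001
finger_force: 0.0
```

```bash
python3 w.py; python3 - <<'E'
from rig import arm, status, job, capture, camera_info
from m import *
for n in('scene','top'):
    p,d=capture(n);i=camera_info(n);K,E=np.array(i['mtx']),np.array(i['extrinsics'])
    cv2.imwrite(f'pics/{n}2.png',cv2.resize(p[190:370,200:420,::-1],None,fx=3,fy=3))
    W=cloud(d,K,E);z=W[...,2];D=W-[.5802,.0735,0];fx=D@[.9967,-.081,0];fy=D@[.081,.9967,0]
    for nm,lo,hi,a,b in(('bar',.049,.057,-.12,.097),('stop',.04,.0485,.09,.125)):
        m=(abs(fx-.03)<.012)&(z>lo)&(z<hi)&(fy>a)&(fy<b)
        print(n,nm,np.round(np.percentile(fy[m],[0,2,98,100]),4),m.sum())
    m=(z>.1)&(abs(D[...,1])<.08)&(abs(fx+.075)<.025)&(p.max(2)<110);print('handle fix',np.round([fx[m].mean(),fy[m].mean(),fx[m].min(),z[m].max()],4),m.sum())
E
```

```text
t 5.95 tool_fix [ 0.0332 -0.1154  0.1892] F_fix [-0.19 -0.67 -0.21] yaw err [0.0804 0.9968]
scene bar [-0.0586 -0.0552  0.0948  0.0969] 710
scene stop [0.0994 0.0995 0.1152 0.1158] 113
handle fix [-0.0717  0.0311 -0.0871  0.148 ] 216
top bar [-0.0114 -0.0074  0.0949  0.0967] 591
top stop [0.1023 0.1029 0.115  0.1153] 49
handle fix [-0.071  -0.0217 -0.0991  0.6425] 314
```

View pics/scene2.png

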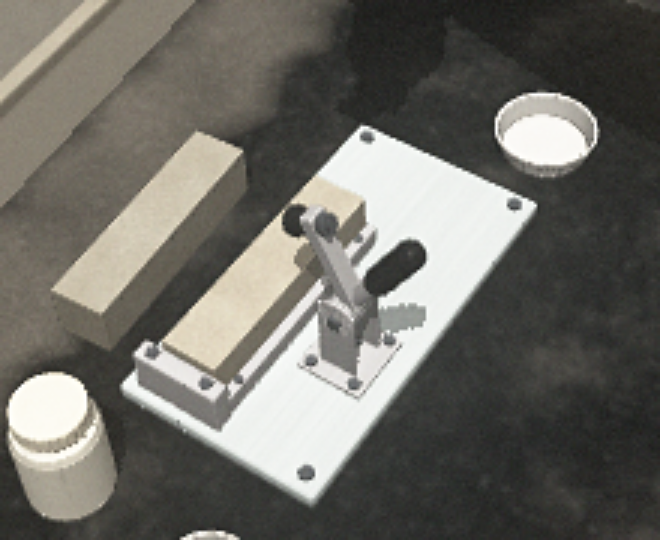

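The bar is seated against the stop at crop (185,360), with its tail at fixture y ≈ -59 mm, and the lever is still open. Next I move to the robot side of the handle tip at crop (410,255).

```bash
python3 w.py -0.13 0.027 0.19
```

```text
t 6.05 tool_fix [ 0.0306 -0.1153  0.1834] F_fix [-0.52 -0.68 -0.68] yaw err [0.0804 0.9968]
rel [ 0.1606  0.1424 -0.0068]
```

Call:
inch_along(
  plan=[
    [0.03,0.025,0,0],
    [0.065,0.055,0,0],
    [0.1,0.085,0,0],
    [0.13,0.11,0,0],
    [0.165,0.142,0,0],
    [0.165,0.142,0,0],
    [0.165,0.142,0.035,0],
    [0.165,0.142,0.07,0],
  ],
)

```text
time: 6.85
tool_pos: [0.448, 0.1109, 0.1112]
tcp_rot: [0.04, 0.999, 0.0, 0.001]
wrist_force: [0.3, -0.3, 0.3]
width: 0.001
finger_force: 0.0
```

```bash
python3 w.py -0.13 0.027 0.12
```

```text
t 6.85 tool_fix [-0.1348  0.0265  0.1112] F_fix [ 0.27 -0.24  0.34] yaw err [0.0797 0.9968]
rel [-0.0048  0.0005 -0.0088]
```

Call:
inch_along(
  plan=[
    [-0.015,0,-0.01,0],
    [-0.03,0,-0.01,0],
    [-0.04,0,-0.01,0],
    [-0.05,0,-0.01,0],
    [-0.06,0,-0.01,0],
    [-0.07,0,-0.01,0],
    [-0.075,0,-0.01,0],
  ],
)

```text
time: 7.55
tool_pos: [0.5219, 0.1043, 0.1221]
tcp_rot: [0.04, 0.999, 0.0, -0.002]
wrist_force: [-2.9, 0.4, 2.1]
width: -0.001
finger_force: 1.7
```

```bash
python3 w.py
```

```text
t 7.55 tool_fix [-0.0606  0.026   0.1221] F_fix [-2.97  0.11  2.13] yaw err [0.0809 0.9967]
```

Call:
inch_along(
  plan=[
    [-0.008,0,0,0],
    [-0.016,0,0,0],
    [-0.024,0,0,0],
    [-0.03,0,0,0],
    [-0.03,0,0,0],
  ],
)

```text
time: 8.05
tool_pos: [0.5537, 0.1019, 0.1223]
tcp_rot: [0.041, 0.999, 0.0, 0.001]
wrist_force: [-0.4, 0.3, 0.3]
width: -0.004
finger_force: 0.0
```

```bash
python3 w.py; python3 - <<'E'
from rig import arm, status, job, capture, camera_info
import cv2
p,d=capture('scene');cv2.imwrite('pics/s3.png',cv2.resize(p[190:370,200:420,::-1],None,fx=3,fy=3))
E
```

```text
t 8.05 tool_fix [-0.0287  0.0261  0.1223] F_fix [-0.47  0.26  0.28] yaw err [0.0811 0.9967]
```

View pics/s3.png

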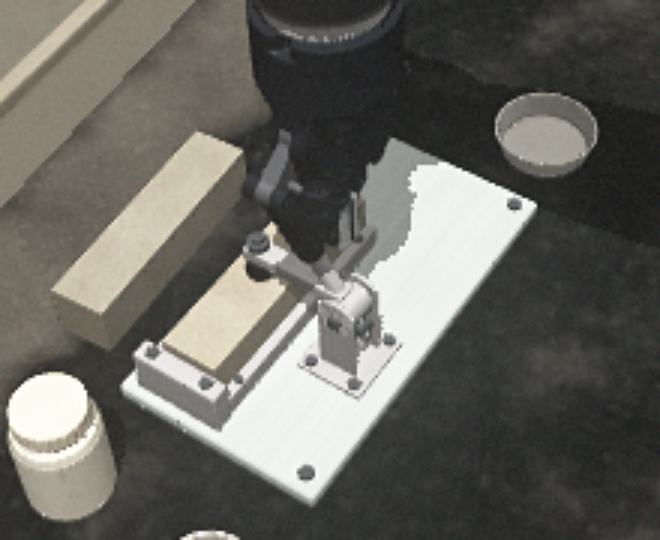

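The clamp arm has dropped, with its pad end at crop (260,250) over the bar, and the finger is force-free. I'm backing off toward the robot, then up and away.

Call:
inch_along(
  plan=[
    [0.03,0,0,0],
    [0.07,0,0,0],
    [0.11,0,-0.02,0],
    [0.15,0,-0.06,0],
    [0.16,0,-0.1,0],
    [0.16,0,-0.12,0],
    [0.16,0,-0.12,0],
    [0.16,0,-0.12,0],
  ],
)

```text
time: 8.9
tool_pos: [0.3931, 0.115, 0.2428]
tcp_rot: [0.04, 0.999, 0.0, 0.001]
wrist_force: [0.4, 0.1, -0.1]
width: -0.003
finger_force: 0.0
```

```bash
python3 w.py; python3 - <<'E'
from rig import arm, status, job, capture, camera_info
from m import *
for n in('scene','top'):
    p,d=capture(n);i=camera_info(n);K,E=np.array(i['mtx']),np.array(i['extrinsics'])
    if n=='scene':cv2.imwrite(f'pics/{n}4.png',cv2.resize(p[190:370,200:420,::-1],None,fx=3,fy=3))
    W=cloud(d,K,E);z=W[...,2];D=W-[.5802,.0735,0];fx=D@[.9967,-.081,0];fy=D@[.081,.9967,0]
    m=(abs(fx-.03)<.012)&(z>.049)&(z<.057)&(fy>-.12)&(fy<.097);print(n,'bar',np.round(np.percentile(fy[m],[0,2,98,100]),4))
    m=(abs(fy-.025)<.02)&(z>.07)&(z<.17)&(fx>-.1)&(fx<.1)&(p.max(2)<90);h=np.c_[fx[m],z[m]]
    if len(h):
        k=h[:,0].argsort()[-10:];print('handle tip',np.round(h[k].mean(0),4),h[:,1].max(),len(h))
E
```

```text
t 8.9 tool_fix [-0.1898  0.0262  0.2428] F_fix [ 0.42  0.1  -0.1 ] yaw err [0.0806 0.9967]
scene bar [-0.0586 -0.0561  0.095   0.097 ]
handle tip [0.0292 0.0814] 0.1430582981951214 322
top bar [-0.0585 -0.056   0.0944  0.097 ]
handle tip [0.0204 0.1282] 0.14449672796663815 204
```

View pics/scene4.png

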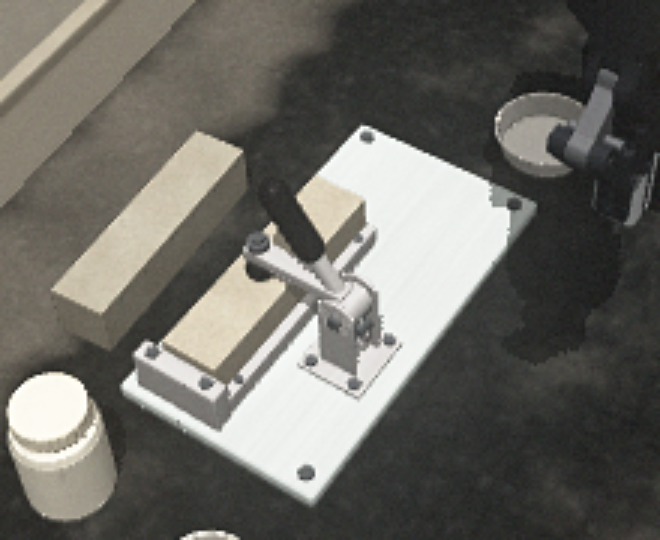

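The lever is shut: its handle leans over to +x with the tip near crop (270,190), about 35° past vertical. The pad is on the bar, the bar is home, and the arm is clear.

```bash
python3 -c "
from rig import arm, status, job, capture, camera_info
print(job.finish_job())"
```

```text
the job is handed in; nothing more can be done
None
```

The job is handed in: the bar was pushed home against the stop, the lever snapped shut with its pad down on the bar, and the arm finished clear; the pad's force was not measured and no verdict was returned.

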